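# Bar the suction pump's flywheel just past its hard spot

### The arm

A 7-joint arm with a two-finger parallel gripper is mounted at the origin on the work surface. World frame = base frame: x ahead of the robot, y to its left, z up, the work surface at z = 0. Lengths are in m, angles in rad, forces in N, time in s.
With the tool pointing down it reaches from about 0.4 to 0.875 m from the base axis. Payload 4.4 kg.
Tool frame: the origin (TCP) lies at the very end of the fingers, on their centre line; the grasp point (between the pads) lies 19 mm behind it (ctrl.grip_depth is the distance from the TCP to the grasp point, in m); z points along the fingers, y is the direction in which the jaws open and shut (so a half turn about z gives the same grasp; the last joint's range is limited). The gripper opens to 85 mm and grips with 20 to 120 N. Pads are 22 mm wide; open, the fingers measure 114 mm over their backs; the gripper's body (76 mm by 85 mm) begins 54 mm behind the grasp point. The pads swing forward as they close: fully open they stand 13 mm farther back than shut.
Start: joints at [1.185, 0.628, 0.038, 1.517, -0.027, 0.996, -0.02], TCP at [0.204, -0.617, 0.231] pointing down, gripper open.
Joint ranges: [-3.06, 3.06], [-0.37, 2.12], [-1.25, 1.32], [0.18, 2.47], [-1.1, 4.24], [0.23, 1.98], [-2.94, 2.94]. Speed limits (rad/s): [2.57, 2.57, 3.14, 3.14, 3.14, 3.14, 3.14].

### API

Orientations are given as a rotation vector (axis times angle).
In Python, from cell import ctrl gives the robot as it stands.
- The arm moves only by the tool carry_out, never from a script. Its argument "steps" is text: rows parted by semicolons, each of 5 numbers parted by spaces: the opening, from 0 (shut) to 1 (fully open), then the shift along the tool's x, y, z in mm, then the turn about the tool's z in rad. A call has 1 to 20 rows; each row shifts and turns the pose as measured when the row begins, along the tool's axes as they then stand; what a row does not reach is not made up. A row lasts 1/12 s, in which the tool goes at most 41.7 mm and 7.16 degrees, less where a joint would pass 70% of its speed; a pose out of reach is approached as far as the arm can. A call is refused whole if a number of a shift passes 41.7 or a number of a turn 0.125, either way. A call with a gripper value outside its range is refused whole. The fingers move at their own pace and stop on an object; the grip force is fixed at half the most. Time passes only in rows, so rows that do not move let the fingers close. It gives the time, the measured TCP pose, the force and the opening at its end, in the units of the state.
- ctrl.get_obs(): the state, without advancing time (a new reading comes with each control period).
- ctrl.snapshot(name): name is "scene" or "top" or "wrist"; returns the picture (480x640x3 uint8, red, green, blue); there is no depth.
- ctrl.camera_params(name): a dict with "camera_matrix" (3x3 intrinsics, pixels), "camera_from_world" (4x4, takes a point from world to camera coordinates). Camera axes: x right, y down, z forward; pixel columns grow to the right and rows downward; lengths in m; the calibration is good to about 2 mm. A picture is of the moment at which its call begins: read the wrist's pose just before it. camera_params takes no time and is no camera call; for the wrist camera it gives the pose at the moment of the call.
- ctrl.sign_off(): hands the job in, once; it reports no verdict.
The state is a dict: "t": time; "qpos": joint angles; "qd": joint speeds; "effort": joint torques, N m; "ee_pos": TCP position; "orientation": TCP orientation; "ft_force": force on the tool from outside, world axes, zero at the start; "wrist_torque": the same for the moment, N m; "grip_width": finger opening in m.
Only numpy, scipy, OpenCV 4.12 (cv2) and the standard library are available. Lean on these libraries where they do the work, as an engineer would, in place of code of your own. Each camera call takes 0.05 s, during which the arm holds its last target.

### The job

Two small suction pumps stand among the blood tube racks, each with a flat flywheel on top and an upright handle. Turn the flywheel of the pump with the yellow handle clockwise (seen from above) until the resistance peaks at the red line, carry it just past that hard spot, stop with the wheel's white line on the green arc, and let go. Do not turn the wheel on beyond the green arc, and leave the purple-handled flywheel where it stands.

Things in the scene. Friction and masses are not known exactly. Their poses are not given: they have to be found in the camera images.
- yellow_wheel (a joint): angle (rad) of the yellow-handled flywheel, a flat dark disc, vertical axis. Grows clockwise seen from above; 1.57 when its white line (hub to handle to rim) points at the red line, where the resistance peaks; starts -0.2 to 0.67; green arc 1.745 to 2.27. Push at the handle: about 8 N, rising from 1.42 to 12 N at 1.57, falling to 3 N by 2.0, 8 N again past 2.15. Stays where it is let go.
- yellow_hub (a point): centre of that flywheel's upper face, on its axis, 118 mm above the table; disc 150 mm across, 18 mm thick. Fixed to its pump, a round white and teal drum 200 mm across, 95 mm high, standing fast, with a finned cylinder out to 130 mm from the axis. x axis points level from the axis to the red line, z up: at wheel angle q the handle lies at 1.571 - q (counter-clockwise positive) from x.
- yellow_handle (a point): centre, half-way up, of the upright yellow handle: a round grip 24 mm across, 50 mm tall, spinning freely on its pin, standing on the flywheel 55 mm from the wheel's axis. It is 147 mm above the table; the grip's top is at 172 mm, the wheel's face below it at 118 mm. x axis points from hub to handle, z up; they turn with the wheel.
- purple_handle (a point): centre of the purple handle of the other pump, alike in all but the handle's colour; to be left alone.

How it is judged:
At the end, for the whole second after the job is handed in: The yellow-handled flywheel is at rest with its white line on the green arc, 10 to 40 degrees clockwise past the red line (angle 1.745 to 2.27 rad), let go, and the purple handle is within 15 mm of where it started (value of joint yellow_wheel between 1.745 and 2.27 rad and velocity of joint yellow_wheel between -0.1 and 0.1 rad/s and distance of purple_handle from where it was at the start of the episode below 0.015 m); the robot touches nothing.
It fails at once if the yellow-handled flywheel is turned well beyond the green arc (past 2.42 rad) (value of joint yellow_wheel above 2.42 rad).
It fails at once if the purple-handled flywheel is turned (handle moved over 15 mm) (distance of purple_handle from where it was at the start of the episode above 0.015 m).
It also fails if it takes over 38 s, if anything falls off the work surface, if the arm or the gripper's body presses on something with over 40 N, if the wrist force passes 120 N, or if a joint passes its speed limit or range.

## Working session

There is one attempt and no reset: what is moved stays moved. The work goes in short steps, Python scripts to look and compute and a tool call to move; the robot and the scene stay as the last step left them, time stands still between calls to the robot, and variables do not carry over. Pictures are saved under pics/ and viewed, and the job is handed in when it is done.

Besides the shell and the picture viewer there is one more tool, called after "Emit:" as a command line: name --argument value ..., lists and objects as JSON in quotes. carry_out: Moves the arm, as the interface text tells. Its arguments: {"type":"object","properties":{"steps":{"type":"string"}},"required":["steps"]}

```bash
mkdir -p pics; ls; python3 - <<'E'
from cell import ctrl
import cv2
o=ctrl.get_obs();print({k:o[k] for k in('t','ee_pos','orientation','grip_width','ft_force')})
for n in('scene','top'):
    im=ctrl.snapshot(n);cv2.imwrite(f'pics/{n}0.png',cv2.cvtColor(im,cv2.COLOR_RGB2BGR))
    p=ctrl.camera_params(n);print(n,p)
E
```

```text
pics
{'t': 0.0, 'ee_pos': array([ 0.20420632, -0.61645545,  0.23040765]), 'orientation': array([-3.09972386e+00, -4.99981231e-01,  5.06099199e-04]), 'grip_width': 0.08537373300472037, 'ft_force': array([ 0.74983935,  0.9531759 , -0.21815098])}
scene {'camera_matrix': array([[557.44531381,   0.        , 325.20819016],
       [  0.        , 557.44531381, 229.92905992],
       [  0.        ,   0.        ,   1.        ]]), 'camera_from_world': array([[ 0.36800418,  0.92975207,  0.01157639, -0.20539658],
       [ 0.64314084, -0.24552993, -0.72531711, -0.21241891],
       [-0.67152274,  0.27436498, -0.68831757,  1.45425664],
       [ 0.        ,  0.        ,  0.        ,  1.        ]])}
top {'camera_matrix': array([[481.39957755,   0.        , 322.19873436],
       [  0.        , 481.39957755, 235.50468178],
       [  0.        ,   0.        ,   1.        ]]), 'camera_from_world': array([[ 0.1540363 , -0.98805587,  0.00429265, -0.04307948],
       [-0.96259251, -0.1510439 , -0.22494754,  0.56744242],
       [ 0.22290912,  0.03051802, -0.97436142,  0.83409882],
       [ 0.        ,  0.        ,  0.        ,  1.        ]])}
```

View pics/scene0.png

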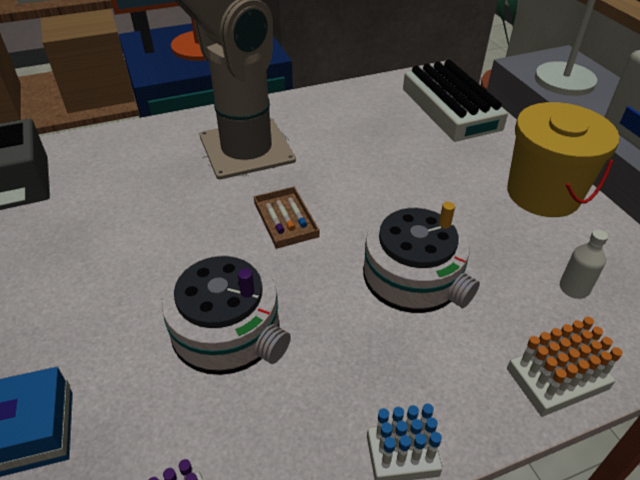

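View pics/top0.png

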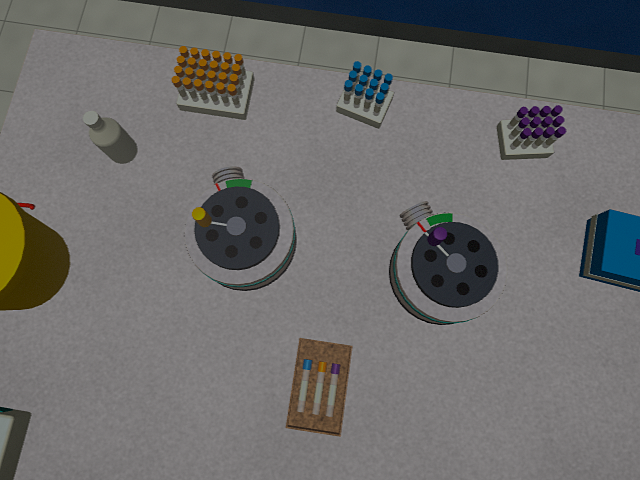

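The top view shows the yellow pump with its hub near (236,226), handle near (200,215), and red line near (218,187). The purple pump's hub is near (456,263). Next I measure them.

```bash
cat > h.py <<'E'
import numpy as np,cv2
from cell import ctrl
def ray(p,u,v,z):
    K=p['camera_matrix'];T=p['camera_from_world'];R=T[:3,:3];c=-R.T@T[:3,3]
    d=R.T@np.linalg.inv(K)@np.array([u,v,1.]);return c+d*(z-c[2])/d[2]
def proj(p,X):
    q=p['camera_from_world']@np.append(X,1);q=p['camera_matrix']@q[:3];return q[:2]/q[2]
E
python3 - <<'E'
from h import *
im=cv2.imread('pics/top0.png');p=ctrl.camera_params('top');hsv=cv2.cvtColor(im,cv2.COLOR_BGR2HSV)
# disc: dark
for x0,y0,x1,y1 in((180,170,310,300),(385,205,510,330)):
    g=hsv[y0:y1,x0:x1]
    m=((g[...,2]<75)).astype(np.uint8)
    m=cv2.morphologyEx(m,cv2.MORPH_OPEN,np.ones((7,7)))
    cs,_=cv2.findContours(m,cv2.RETR_EXTERNAL,cv2.CHAIN_APPROX_NONE);c=max(cs,key=cv2.contourArea)
    c=cv2.convexHull(c)
    e=cv2.fitEllipse(c);u,v=e[0][0]+x0,e[0][1]+y0
    print('disc',e,u,v,ray(p,u,v,.118))
    n,l,s,cc=cv2.connectedComponentsWithStats(((g[...,2]>85)&(g[...,2]<140)&(g[...,1]<60)).astype(np.uint8))
    for i in range(1,n):
        if 150<s[i,4]<600: print('hubcand',s[i],cc[i]+[x0,y0],ray(p,*(cc[i]+[x0,y0]),.118))
    for nm,lo,hi in(('yel',(18,120,60),(32,255,255)),('pur',(125,80,30),(155,255,255)),('red',(0,120,60),(8,255,255)),('red2',(172,120,60),(180,255,255)),('grn',(50,120,40),(80,255,255))):
        mm=cv2.inRange(g,lo,hi);n,l,s,cc=cv2.connectedComponentsWithStats(mm)
        for i in range(1,n):
            if s[i,4]>8:
                q=cc[i]+[x0,y0];print(nm,s[i]+[x0,y0,0,0,0],q,[ray(p,*q,z).round(4)[:2] for z in(.095,.118,.147,.172)])
cv2.imwrite('pics/crop.png',cv2.resize(im[150:310,170:330],None,fx=3.7,fy=3.7,interpolation=cv2.INTER_CUBIC))
E
```

```text
disc ((56.82062911987305, 57.96882629394531), (82.58476257324219, 84.96246337890625), 59.91818618774414) 236.82062911987305 227.9688262939453 [0.5452639  0.19387841 0.118     ]
hubcand [ 43  47  23  18 279] [235.61648746 225.49820789] [0.54933472 0.19683786 0.118     ]
yel [192 207  19  20 242] [200.90082645 216.47933884] [array([0.5613, 0.2674]), array([0.556 , 0.2606]), array([0.5493, 0.252 ]), array([0.5436, 0.2447])]
red [215 183   6   8  20] [217.4 186.6] [array([0.6219, 0.2494]), array([0.6149, 0.2431]), array([0.6062, 0.2351]), array([0.5986, 0.2283])]
grn [226 179  26   9 180] [238.5        182.81111111] [array([0.6351, 0.2124]), array([0.6278, 0.2071]), array([0.6186, 0.2004]), array([0.6107, 0.1946])]
disc ((69.13607025146484, 59.55152893066406), (84.21662139892578, 87.98509979248047), 119.27360534667969) 454.13607025146484 264.55152893066406 [ 0.53951206 -0.19020031  0.118     ]
hubcand [ 55  41  26  27 296] [455.64527027 262.01013514] [ 0.54436658 -0.19237338  0.118     ]
pur [427 227  21  19 261] [436.96168582 235.81992337] [array([ 0.5919, -0.1605]), array([ 0.5858, -0.1556]), array([ 0.578 , -0.1495]), array([ 0.5714, -0.1443])]
red [417 222   9  10  32] [420.9375 226.6875] [array([ 0.6043, -0.1301]), array([ 0.5978, -0.126 ]), array([ 0.5897, -0.121 ]), array([ 0.5827, -0.1166])]
grn [427 213  25  13 199] [439.54773869 218.47738693] [array([ 0.6249, -0.1619]), array([ 0.6179, -0.157 ]), array([ 0.609 , -0.1508]), array([ 0.6014, -0.1455])]
```

View pics/crop.png

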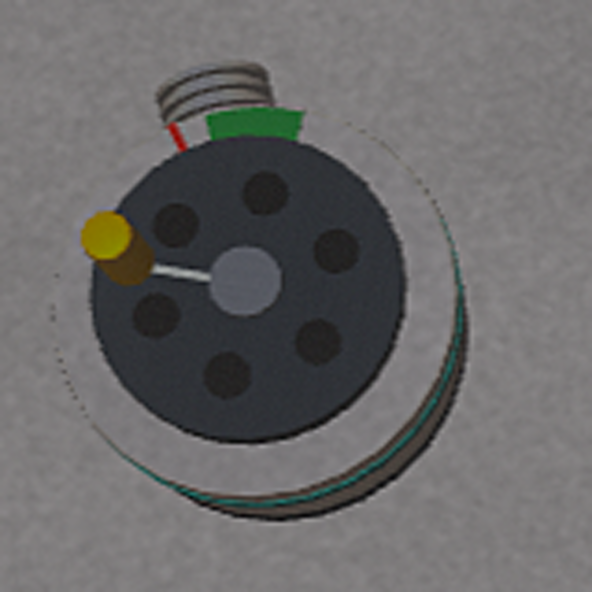

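```bash
cat >> h.py <<'E'
from scipy.spatial.transform import Rotation
def totool(X):
    o=ctrl.get_obs();R=Rotation.from_rotvec(o['orientation']).as_matrix()
    return 1000*R.T@(np.array(X)-o['ee_pos'])
E
python3 - <<'E'
from h import *
p=ctrl.camera_params('top')
hub=ray(p,236.2,225.9,.118);hd=ray(p,198.9,213.5,.172);red=ray(p,217.8,187,.095)
a=lambda v:np.degrees(np.arctan2(v[1],v[0]))
print(hub,hd,red,np.hypot(*(hd-hub)[:2]),a(hd-hub),np.hypot(*(red-hub)[:2]),a(red-hub))
print('q',np.radians(90+a(red-hub)-a(hd-hub)))
ps=ctrl.camera_params('scene');im=cv2.imread('pics/scene0.png')
print('scene proj',proj(ps,hub),proj(ps,hd),proj(ps,red))
hsv=cv2.cvtColor(im,cv2.COLOR_BGR2HSV)[190:240,430:470]
m=cv2.inRange(hsv,(15,120,60),(32,255,255));print(cv2.boundingRect(m),[ (i+190,np.flatnonzero(r).mean()+430,(r>0).sum()) for i,r in enumerate(m) if r.any()])
cv2.imwrite('pics/crop2.png',cv2.resize(im[180:320,350:490],None,fx=4,fy=4,interpolation=cv2.INTER_CUBIC))
print(totool([hd[0],hd[1],.23]), Rotation.from_rotvec(ctrl.get_obs()['orientation']).as_matrix().round(3))
E
```

```text
[0.54877781 0.19568242 0.118     ] [0.54804026 0.24899627 0.172     ] [0.62121166 0.24847273 0.095     ] 0.05331894349785385 90.79258213268898 0.08962967728160469 36.08483308716046
q 0.6159659795956388
scene proj [419.9543736  233.55817063] [448.828089   205.26623528] [462.0818841  260.58941207]
(9, 12, 16, 26) [(202, np.float64(447.5), np.int64(6)), (203, np.float64(448.0), np.int64(9)), (204, np.float64(448.0), np.int64(11)), (205, np.float64(448.5), np.int64(12)), (206, np.float64(448.0), np.int64(13)), (207, np.float64(448.0), np.int64(13)), (208, np.float64(449.0), np.int64(11)), (209, np.float64(448.5), np.int64(10)), (210, np.float64(448.0), np.int64(11)), (211, np.float64(447.4166666666667), np.int64(12)), (212, np.float64(446.5), np.int64(12)), (213, np.float64(446.5), np.int64(12)), (214, np.float64(447.0), np.int64(11)), (215, np.float64(446.5), np.int64(12)), (216, np.float64(446.5), np.int64(12)), (217, np.float64(446.0), np.int64(11)), (218, np.float64(446.0), np.int64(11)), (219, np.float64(445.5), np.int64(12)), (220, np.float64(445.5), np.int64(12)), (221, np.float64(445.0), np.int64(11)), (222, np.float64(445.0), np.int64(11)), (223, np.float64(444.5), np.int64(12)), (224, np.float64(445.0), np.int64(11)), (225, np.float64(445.0), np.int64(11)), (226, np.float64(445.0), np.int64(9)), (227, np.float64(445.5), np.int64(6))]
[ 598.53445567 -713.50433169    1.69274826] [[ 0.949  0.314 -0.001]
 [ 0.314 -0.949  0.002]
 [-0.    -0.002 -1.   ]]
```

View pics/crop2.png

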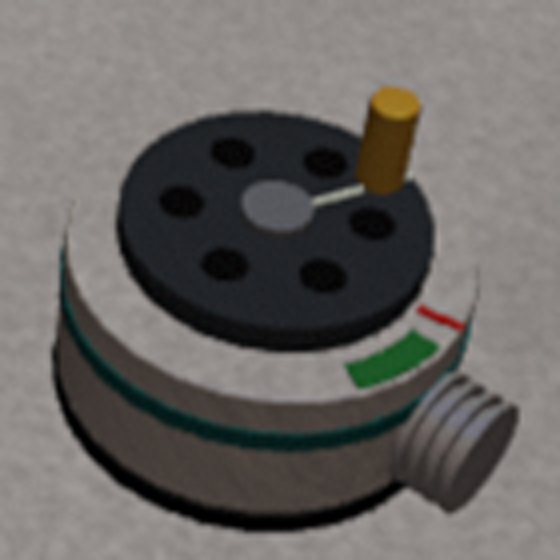

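Emit:
carry_out --steps "1 30 -25 0 0;1 30 -25 0 0;1 30 -25 0 0;1 30 -25 0 0;1 30 -25 0 0;1 30 -25 0 0;1 30 -25 0 0;1 30 -25 0 0;1 30 -25 0 0;1 30 -25 0 0;1 30 -25 0 0;1 30 -25 0 0"

```text
t: 1.1
ee_pos: [0.4533, -0.2114, 0.2234]
orientation: [-3.105, -0.467, 0.016]
ft_force: [1.3, 0.4, 0.4]
grip_width: 0.0852
```

Emit:
carry_out --steps "1 20 -35 0 0;1 20 -35 0 0;1 20 -35 0 0;1 20 -35 0 0;1 20 -35 0 0;1 20 -35 0 0;1 20 -35 0 0;1 20 -35 0 0;1 20 -35 0 0;1 20 -35 0 0;1 0 0 0 0"

```text
t: 2.02
ee_pos: [0.5426, 0.2066, 0.2198]
orientation: [-3.097, -0.484, 0.015]
ft_force: [0.9, 1.7, -0.3]
grip_width: 0.0854
```

```bash
python3 - <<'E'
from h import *
o=ctrl.get_obs();print(o['t'],o['ee_pos'],o['qpos'].round(2));print(totool([.548,.250,.2]),Rotation.from_rotvec(o['orientation']).as_matrix().round(3))
E
```

```text
2.0167 [0.54260772 0.20663097 0.21981052] [-0.39  0.54 -0.02  1.72  0.    0.88 -1.67]
[ 18.53049913 -39.50129205  19.96684025] [[ 0.952  0.305 -0.011]
 [ 0.305 -0.952  0.005]
 [-0.009 -0.008 -1.   ]]
```

Emit:
carry_out --steps "1 9 -20 0 0;1 9 -20 0 0;1 0 0 0 0;1 0 0 0 0"

```text
t: 2.35
ee_pos: [0.5458, 0.2549, 0.2175]
orientation: [-3.097, -0.494, 0.022]
ft_force: [0.3, -0.9, 0.9]
grip_width: 0.0856
```

```bash
python3 - <<'E'
from h import *
o=ctrl.get_obs();p=ctrl.camera_params('wrist')
im=cv2.cvtColor(ctrl.snapshot('wrist'),cv2.COLOR_RGB2BGR);cv2.imwrite('pics/w1.png',im)
print(o['ee_pos'],totool([.548,.250,.128]))
print(proj(p,[.548,.25,.172]),proj(p,[.5488,.1957,.118]),proj(p,[.6212,.2485,.095]))
E
```

```text
[0.54581276 0.25494971 0.21745918] [ 1.81369836  6.52256025 89.34552622]
[339.17768326 268.56216038] [418.17487491 263.33108789] [375.53808126 124.28466403]
```

View pics/w1.png

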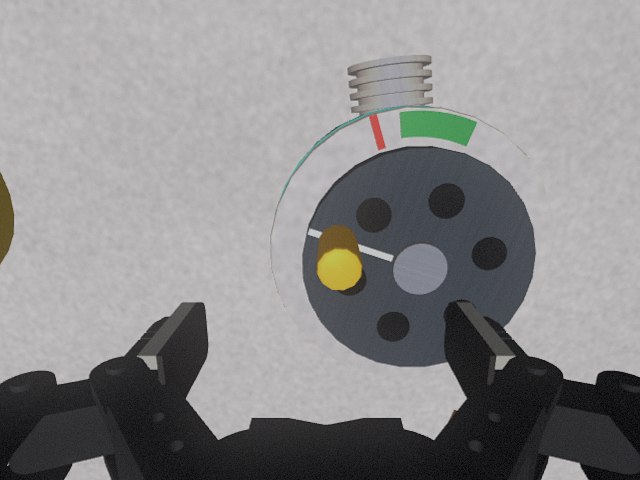

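The wrist view confirms the fit: grip top at (340,269) against (339,269) predicted, and hub at (420,268). I descend in two stages.

Emit:
carry_out --steps "1 1 3 15 0;1 1 3 15 0;1 0 0 10 0;1 0 0 0 0;1 0 0 0 0"

```text
t: 2.82
ee_pos: [0.5493, 0.244, 0.1764]
orientation: [-3.1, -0.485, 0.022]
ft_force: [0.1, 0.4, -0.2]
grip_width: 0.0854
```

```bash
python3 - <<'E'
from h import *
o=ctrl.get_obs();p=ctrl.camera_params('wrist')
im=cv2.cvtColor(ctrl.snapshot('wrist'),cv2.COLOR_RGB2BGR);cv2.imwrite('pics/w2.png',im)
print(o['ee_pos'],totool([.548,.250,.128]))
for n,(u,v),z in(('hub',(420,268),.118),('w1',(312,232),.118),):pass
print(proj(p,[.548,.25,.172]))
E
```

```text
[0.54933669 0.24395276 0.17637203] [ 1.34471803 -5.96638217 48.43498556]
[312.60649426 304.00611136]
```

View pics/w2.png

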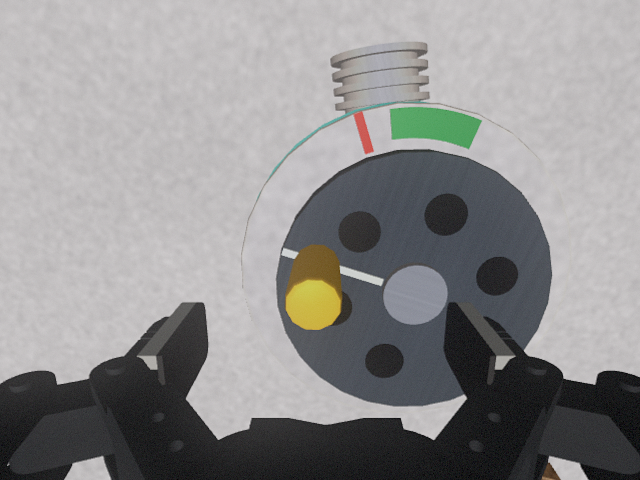

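Emit:
carry_out --steps "1 0 -4 12 0;1 0 0 12 0;1 0 0 10 0;1 0 0 8 0;1 0 0 0 0;1 0 0 0 0"

```text
t: 3.37
ee_pos: [0.5484, 0.2492, 0.1331]
orientation: [-3.099, -0.484, 0.016]
ft_force: [0.9, 0.0, 0.7]
grip_width: 0.0854
```

```bash
python3 - <<'E'
from h import *
o=ctrl.get_obs();p=ctrl.camera_params('wrist')
im=cv2.cvtColor(ctrl.snapshot('wrist'),cv2.COLOR_RGB2BGR);cv2.imwrite('pics/w3.png',im)
print(o['ee_pos'],totool([.548,.250,.130]))
E
```

```text
[0.54842822 0.24917224 0.13314991] [ 0.01152381 -0.91399435  3.14795069]
```

View pics/w3.png

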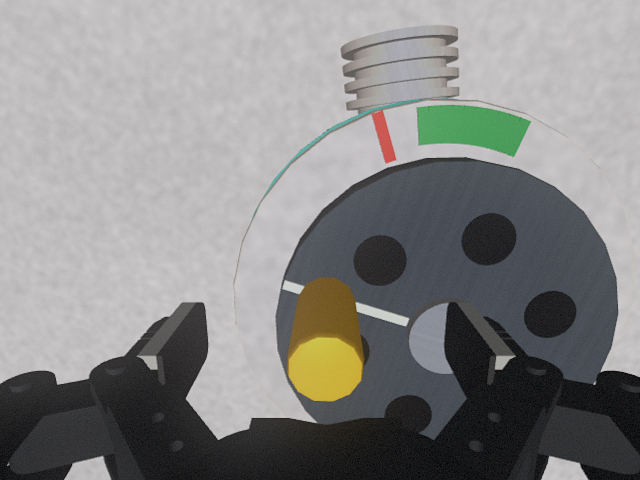

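Emit:
carry_out --steps "0 0 0 0 0;0 0 0 0 0;0 0 0 0 0;0 0 0 0 0;0 0 0 0 0;0 0 0 0 0;0 0 0 0 0"

```text
t: 4.0
ee_pos: [0.5495, 0.2496, 0.1352]
orientation: [-3.098, -0.484, 0.011]
ft_force: [1.5, -0.4, -2.4]
grip_width: 0.0223
```

```bash
cat > st.py <<'E'
from h import *
import sys
hub=np.array([.5480,.1955])
o=ctrl.get_obs();e=o['ee_pos'];d=e[:2]-hub
R=Rotation.from_rotvec(o['orientation']).as_matrix()
th=np.degrees(np.arctan2(d[1],d[0]))
print('t',o['t'],e.round(4),'r',np.hypot(*d).round(4),'th',th.round(1),'q',np.radians(126-th).round(3),'w',o['grip_width'].round(4),o['ft_force'].round(1),'rotvec',o['orientation'].round(3))
for a in map(float,sys.argv[1:]):
    X=np.r_[hub+.0545*np.array([np.cos(np.radians(a)),np.sin(np.radians(a))]),.132]
    print(a,totool(X).round(1))
if 1:
    im=cv2.cvtColor(ctrl.snapshot('wrist'),cv2.COLOR_RGB2BGR);cv2.imwrite('pics/w_%d.png'%round(o['t']*100),im)
E
python3 st.py 80 70 60 50 40 30 20 12; ls pics
```

```text
crop.png
crop2.png
scene0.png
top0.png
w1.png
w2.png
w3.pngTraceback (most recent call last):
  File "st.py", line 7, in <module>
    print('t',o['t'],e.round(4),'r',np.hypot(*d).round(4),'th',th.round(1),'q',np.radians(126-th).round(3),'w',o['grip_width'].round(4),o['ft_force'].round(1),'rotvec',o['orientation'].round(3))
                                                                                                               ^^^^^^^^^^^^^^^^^^^^^
AttributeError: 'float' object has no attribute 'round'
```

```bash
sed -i "s/o\['grip_width'\].round(4)/round(o['grip_width'],4)/" st.py
python3 st.py 80 70 60 50 40 30 20 12
```

```text
t 4.0 [0.5495 0.2496 0.1352] r 0.0541 th 88.4 q 0.657 w 0.0223 [ 1.5 -0.4 -2.4] rotvec [-3.098 -0.484  0.011]
80.0 [7.4 2.8 3.1]
70.0 [15.4  8.   3. ]
60.0 [22.4 14.4  2.9]
50.0 [28.2 22.   2.8]
40.0 [32.5 30.4  2.8]
30.0 [35.3 39.5  2.7]
20.0 [36.5 48.9  2.6]
12.0 [36.3 56.5  2.5]
```

Emit:
carry_out --steps "0 4 1 0 0;0 4 2 0 0;0 4 2 0 0;0 4 3 0 0;0 0 0 0 0"

```text
t: 4.47
ee_pos: [0.5553, 0.2492, 0.1351]
orientation: [-3.094, -0.491, 0.048]
ft_force: [3.6, -2.2, -2.6]
grip_width: 0.0227
```

```bash
python3 st.py  70 60 50 40 30 20 12
```

```text
t 4.4667 [0.5553 0.2492 0.1351] r 0.0542 th 82.3 q 0.763 w 0.0227 [ 3.6 -2.2 -2.6] rotvec [-3.094 -0.491  0.048]
70.0 [10.1  6.   2.8]
60.0 [17.1 12.5  2.5]
50.0 [22.8 20.   2.2]
40.0 [27.1 28.5  2. ]
30.0 [29.8 37.6  1.8]
20.0 [31.  47.   1.6]
12.0 [30.7 54.6  1.5]
```

Emit:
carry_out --steps "0 7 3 0 0;0 7 4 0 0;0 7 4 0 0;0 7 5 0 0"

```text
t: 4.85
ee_pos: [0.5748, 0.2432, 0.135]
orientation: [-3.093, -0.498, 0.086]
ft_force: [-11.0, -0.7, 8.1]
grip_width: 0.0222
```

```bash
python3 st.py  70 60 50 40 30 20 12;ls -t pics|head -1
```

```text
t 4.85 [0.5748 0.2432 0.135 ] r 0.0547 th 60.6 q 1.141 w 0.0222 [-11.   -0.7   8.1] rotvec [-3.093 -0.498  0.086]
70.0 [-6.5 -5.9  3.4]
60.0 [0.4 0.6 2.9]
50.0 [6.1 8.2 2.5]
40.0 [10.3 16.7  2.1]
30.0 [13.  25.8  1.9]
20.0 [14.1 35.2  1.6]
12.0 [13.8 42.8  1.5]
w_485.png
```

View pics/w_485.png

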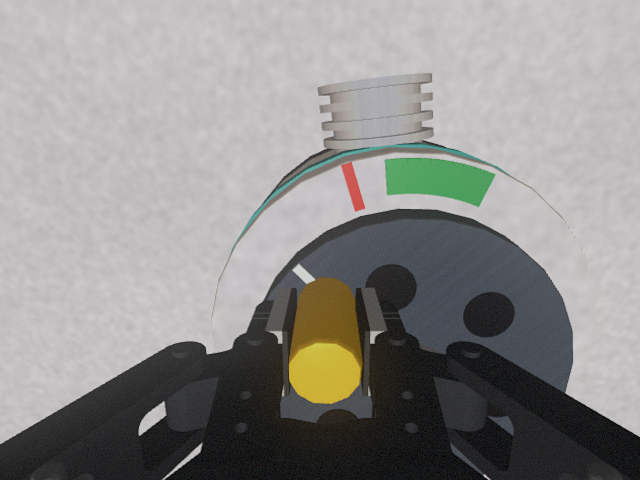

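The pads hold the grip and the wheel is turning: the white line at (305,275) is moving toward the red line at (353,187).

Emit:
carry_out --steps "0 5 7 0 0;0 5 7 0 0;0 4 8 0 0"

```text
t: 5.15
ee_pos: [0.5881, 0.2328, 0.1349]
orientation: [-3.084, -0.504, 0.107]
ft_force: [-7.5, 5.4, 5.3]
grip_width: 0.0229
```

```bash
python3 st.py  50 40 36 30 20 12;ls -t pics|head -1
```

```text
t 5.15 [0.5881 0.2328 0.1349] r 0.0547 th 42.9 q 1.45 w 0.0229 [-7.5  5.4  5.3] rotvec [-3.084 -0.504  0.107]
50.0 [-3.2 -5.8  3.3]
40.0 [1.  2.7 2.8]
36.0 [2.3 6.3 2.6]
30.0 [ 3.7 11.8  2.4]
20.0 [ 4.8 21.3  2.1]
12.0 [ 4.4 28.9  1.9]
w_515.png
```

Emit:
carry_out --steps "0 3 8 0 0;0 2 8 0 0"

```text
t: 5.37
ee_pos: [0.5926, 0.2271, 0.1348]
orientation: [-3.071, -0.51, 0.119]
ft_force: [-9.1, 8.2, 3.3]
grip_width: 0.0226
```

```bash
python3 st.py  30 20 16 12;ls -t pics|head -1
```

```text
t 5.3667 [0.5926 0.2271 0.1348] r 0.0546 th 35.3 q 1.582 w 0.0226 [-9.1  8.2  3.3] rotvec [-3.071 -0.51   0.119]
30.0 [1.3 5.1 2.6]
20.0 [ 2.3 14.5  2.1]
16.0 [ 2.2 18.3  2. ]
12.0 [ 1.9 22.1  1.9]
w_537.png
```

Emit:
carry_out --steps "0 1 8 0 0;0 1 8 0 0"

```text
t: 5.58
ee_pos: [0.5945, 0.2242, 0.1349]
orientation: [-3.054, -0.519, 0.127]
ft_force: [-6.7, 9.4, 2.7]
grip_width: 0.0226
```

```bash
python3 st.py  30 20 16 12;ls -t pics|head -1
```

```text
t 5.5833 [0.5945 0.2242 0.1349] r 0.0546 th 31.7 q 1.646 w 0.0226 [-6.7  9.4  2.7] rotvec [-3.054 -0.519  0.127]
30.0 [0.4 1.8 2.8]
20.0 [ 1.3 11.2  2.2]
16.0 [ 1.2 15.   2. ]
12.0 [ 0.9 18.8  1.8]
w_558.png
```

Emit:
carry_out --steps "0 0 8 0 0;0 0 8 0 0"

```text
t: 5.8
ee_pos: [0.5971, 0.2196, 0.1349]
orientation: [-3.04, -0.53, 0.127]
ft_force: [-4.5, 7.4, 3.0]
grip_width: 0.0227
```

```bash
python3 st.py  30 20 16 12;ls -t pics|head -1
```

```text
t 5.8 [0.5971 0.2196 0.1349] r 0.0547 th 26.1 q 1.743 w 0.0227 [-4.5  7.4  3. ] rotvec [-3.04  -0.53   0.127]
30.0 [-0.5 -3.4  3.2]
20.0 [0.3 6.  2.5]
16.0 [0.2 9.8 2.2]
12.0 [-0.2 13.6  2. ]
w_580.png
```

Past the peak, with the force falling. Smaller steps now.

Emit:
carry_out --steps "0 0 6 0 0;0 0 5 0 0"

```text
t: 6.02
ee_pos: [0.6, 0.2133, 0.1349]
orientation: [-3.035, -0.537, 0.126]
ft_force: [-3.1, 3.3, 2.0]
grip_width: 0.0228
```

```bash
python3 st.py  20 16 12 ;ls -t pics|head -1
```

```text
t 6.0167 [0.6    0.2133 0.1349] r 0.0549 th 18.9 q 1.869 w 0.0228 [-3.1  3.3  2. ] rotvec [-3.035 -0.537  0.126]
20.0 [-0.2 -0.8  3. ]
16.0 [-0.4  2.9  2.8]
12.0 [-0.8  6.7  2.5]
w_602.png
```

Emit:
carry_out --steps "0 0 4 0 0;0 0 2 0 0;0 0 0 0 0"

```text
t: 6.32
ee_pos: [0.6016, 0.2078, 0.135]
orientation: [-3.035, -0.542, 0.127]
ft_force: [-1.8, 2.1, 1.1]
grip_width: 0.0224
```

```bash
python3 st.py  20 16 12 ;ls -t pics|head -1
```

```text
t 6.3167 [0.6016 0.2078 0.135 ] r 0.055 th 13.0 q 1.973 w 0.0224 [-1.8  2.1  1.1] rotvec [-3.035 -0.542  0.127]
20.0 [ 0.2 -6.5  3.4]
16.0 [ 0.  -2.7  3.2]
12.0 [-0.4  1.1  2.9]
w_632.png
```

View pics/w_632.png

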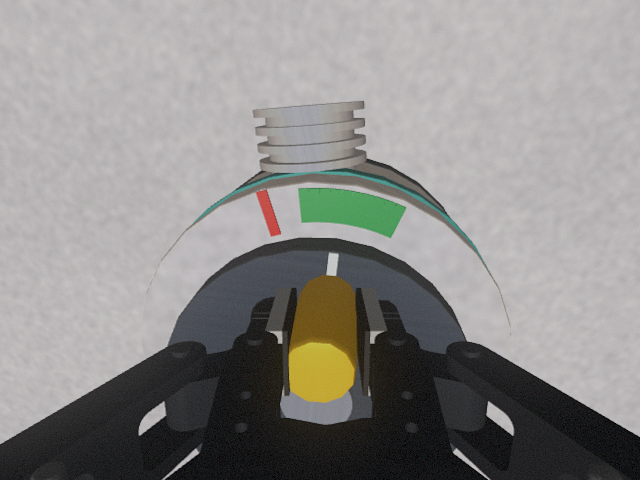

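The white line at (333,262) points at the middle of the green arc, which spans about (300–405, 210). Time to release.

Emit:
carry_out --steps "1 0 0 0 0;1 0 0 0 0;1 0 0 0 0;1 0 0 0 0;1 0 0 0 0;1 0 0 0 0"

```text
t: 6.87
ee_pos: [0.6035, 0.2069, 0.1343]
orientation: [-3.036, -0.536, 0.124]
ft_force: [-0.2, -0.1, -0.4]
grip_width: 0.0854
```

```bash
python3 st.py 13; python3 -c "
from h import *
print(Rotation.from_rotvec(ctrl.get_obs()['orientation']).as_matrix().round(3))";ls -t pics|head -1
```

```text
t 6.8667 [0.6035 0.2069 0.1343] r 0.0566 th 11.6 q 1.997 w 0.0854 [-0.2 -0.1 -0.4] rotvec [-3.036 -0.536  0.124]
13.0 [-1.8 -1.5  2.5]
[[ 0.937  0.339 -0.088]
 [ 0.344 -0.938  0.041]
 [-0.069 -0.069 -0.995]]
w_687.png
```

Emit:
carry_out --steps "1 0 0 -15 0;1 0 0 -20 0;1 0 0 -20 0;1 0 0 -20 0;1 0 0 -20 0;1 0 0 -20 0;1 0 0 0 0;1 0 0 0 0;1 0 0 0 0"

```text
t: 7.67
ee_pos: [0.6134, 0.2009, 0.2519]
orientation: [-3.037, -0.534, 0.129]
ft_force: [-0.6, -0.6, -0.1]
grip_width: 0.0854
```

```bash
python3 st.py; python3 - <<'E'
from h import *
im=cv2.cvtColor(ctrl.snapshot('top'),cv2.COLOR_RGB2BGR);cv2.imwrite('pics/top9.png',im)
E
ls -t pics|head -2
```

```text
t 7.6667 [0.6134 0.2009 0.2519] r 0.0656 th 4.7 q 2.116 w 0.0854 [-0.6 -0.6 -0.1] rotvec [-3.037 -0.534  0.129]
top9.png
w_767.png
```

View pics/w_767.png

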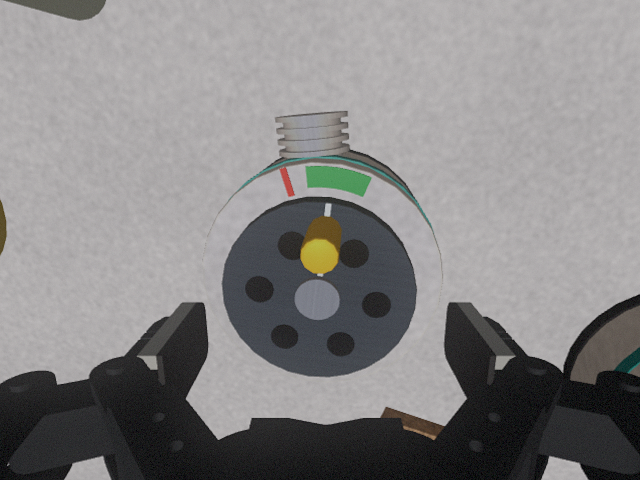

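View pics/top9.png

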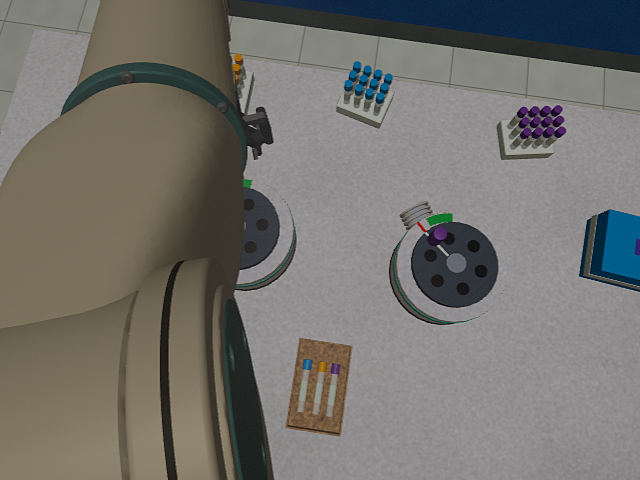

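The wrist view shows the line at (328,207) pointing at the green arc with the gripper clear above. The top view shows the purple handle still at (437,235). One numeric check, then I hand in.

```bash
python3 - <<'E'
from h import *
p=ctrl.camera_params('wrist')
hub=ray(p,317,299,.118);w=ray(p,328,208,.118);r=ray(p,287,182,.095)
a=lambda v:np.arctan2(v[1],v[0])
print(hub,'q',np.pi/2+a(r-hub)-a(w-hub))
im=cv2.cvtColor(ctrl.snapshot('top'),cv2.COLOR_RGB2BGR);m=cv2.inRange(cv2.cvtColor(im,cv2.COLOR_BGR2HSV)[205:330,385:510],(125,80,30),(155,255,255));mm=cv2.moments(m,True);print(mm['m10']/mm['m00']+385,mm['m01']/mm['m00']+205)
o=ctrl.get_obs();print(o['t'],abs(o['qd']).max());ctrl.sign_off()
E
```

```text
[0.54439991 0.19410806 0.118     ] q 1.9605844350321089
436.97407407407405 235.84074074074073
7.8167 0.003585470018388916
the job is handed in; nothing more can be done
```

I gripped the yellow handle and turned its flywheel clockwise past the hard spot. I let go with the white line in the middle of the green arc, raised the gripper clear and handed the job in at 7.8 s of the 38 s allowed.

- **Wheel angle:** the last wrist picture gives about 1.96 rad, and the gripper's position just before release gave about 1.97 rad. The green arc is 1.745 to 2.27 rad.
- **Resistance:** the force at the wrist peaked at about 12 N near the red line, then fell to about 3 N before I let go.
- **Purple handle:** it stayed put, at pixel (437.0, 235.8) in the top view both at the start and at the end.
- **Arm:** it was still, and the wrist force was near zero.

**Disagreement:** the hub position from the last wrist view was about 4 mm off the one from the top view. The wrist was slightly tilted by then, and the difference is too small to affect the result. The arm also hid the yellow handle from the top camera at the end, so that final angle check rests on the wrist picture alone.

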